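# Set the weld current on the guarded controller

### The arm

A 6-joint arm with a two-finger parallel gripper is mounted at the origin on the work surface. World frame = base frame: x ahead of the robot, y to its left, z up, the work surface at z = 0. Lengths are in m, angles in rad, forces in N, time in s.
With the tool pointing down it reaches from about 0.35 to 0.775 m from the base axis. Payload 5.5 kg.
Tool frame: the origin (TCP) lies at the very end of the fingers, on their centre line; the grasp point (between the pads) lies 19 mm behind it; z points along the fingers, y is the direction in which the jaws open and shut (so a half turn about z gives the same grasp; the last joint's range is limited). The gripper opens to 85 mm and grips with 20 to 120 N. Pads are 22 mm wide; open, the fingers measure 114 mm over their backs; the gripper's body (76 mm by 85 mm) begins 54 mm behind the grasp point. The pads swing forward as they close: fully open they stand 13 mm farther back than shut.
Start: joints at [-0.14, 0.313, 0.046, 1.304, 0, 1.431], TCP at [0.575, -0, 0.231] pointing down, gripper open.
Joint ranges: [-2.76, 2.76], [-0.86, 1.69], [-1.03, 1.26], [-2.2, 2.34], [-1.47, 1.5], [-3.14, 3.14]. Speed limits (rad/s): [2.57, 2.57, 3.14, 3.14, 3.14, 3.14].

### API

Orientations are given as a unit quaternion [w, x, y, z].
In Python, from workcell import get_state, read_camera, hand_in, find_in, silhouettes gives the robot as it stands. The module is installed in compiled form; this text tells all that it offers.
- The arm moves only by the tool send_rows, never from a script. Its argument "deltas" is a list that holds one entry, the list of rows, each a list of 6 numbers: the shift along the world's x, y, z in cm, then the turn, a rotation vector about the world's x, y, z in degrees. In form: [[[dx, dy, dz, wx, wy, wz], ...]]. A call has 1 to 12 rows; each row is the pose to reach, as a shift and turn from the pose commanded when the call began; what a row does not reach only later rows make up. A row lasts 1/10 s, in which the tool goes at most 50 mm and 8.59 degrees, less where a joint would pass 70% of its speed; a pose out of reach is approached as far as the arm can. A call with a gripper value outside its range is refused whole. "jaw" is the opening, from -1 (shut) to 1 (fully open), so that 0 is half open, set as the call begins (left out, the last holds). The fingers move at their own pace and stop on an object; "force" is the grip in N (left out, the last holds). Time passes only in rows, so rows that repeat a pose let the fingers close. It gives the time, the measured TCP pose, the force and the opening at its end, in the units of the state.
- get_state(): the state, without advancing time (a new reading comes with each control period).
- read_camera(name): name is "scene" or "side" or "wrist"; returns a dict with "img" (420x560x3 uint8, red, green, blue), "z_map" (420x560 float32, m along the optical axis (not along the pixel's ray), 0 where there is no reading), "vfov" (degrees; the focal length in pixels is half the picture's height over the tangent of half this angle, whatever the lens; pixels are square), "cx", "cy" (the principal point, pixels), "R" (3x3) and "t" (3): a world point X has camera coordinates R X + t; the wrist camera has in their place "hand_eye" (4x4, takes a point from camera to tool coordinates, whose origin is the TCP and whose axes are the flange's). Camera axes: x right, y down, z forward; pixel columns grow to the right and rows downward; lengths in m; the calibration is good to about 2 mm. The wrist camera is an equidistant fisheye: a pixel r from the principal point sees the ray r / f radians off the axis. A picture is of the moment at which its call begins: read the wrist's pose just before it.
- hand_in(): hands the job in, once; it reports no verdict.
Trained networks look in a picture, given as the dict that the camera call returned (one of the last four; its "shot" number tells which), for a name from the list of things; names that differ only in an ending like _2 or _b are one class to them, and where a whole thing is asked for, a point or a joint stands for the part that bears it (a point fixed in the world has none). Each returns a list of dicts, best first, with "conf" (0 to 1); they miss things now and then, are a little off and sometimes report something else, mostly with a low value. They report only what shows in the picture. A call takes as long as a camera call.
- find_in(picture, thing): "box" ([centre column, centre row, width, height] in pixels, round what is visible of it).
- silhouettes(picture, thing): "mask" (420x560 bool, what is visible of it) and "box" ([centre column, centre row, width, height] in pixels, round what is visible of it).
The state is a dict: "clock": time; "joint_pos": joint angles; "qvel": joint speeds; "tau": joint torques, N m; "tcp_pos": TCP position; "orientation": TCP orientation; "wrist_force": force on the tool from outside, world axes, zero at the start; "ft_torque": the same for the moment, N m; "finger_gap": finger opening in m.
Only numpy, scipy, OpenCV 4.12 (cv2) and the standard library are available. Lean on these libraries where they do the work, as an engineer would, in place of code of your own. Each camera call takes 0.05 s, during which the arm holds its last target.

### The job

The weld controller's current dial is shut away under the yellow spring lid: press the red release button so that the lid springs fully open, then turn the black dial until its white pointer lines up with the red mark on the silver ring around it. Do not shift that ring or the things standing around the controller, and let go of everything at the end.

Things in the scene. Friction and masses are not known exactly. Their poses are not given: they have to be found in the camera images.
- controller: Weld controller fixed to the table: blue wedge-shaped case, 245 mm deep (x), 220 mm wide (y), 35 mm high in front, 189 mm at the back. Origin: on the table, 120 mm behind the front edge, mid-width; x to the back, z up. Its front faces the robot's right (case x is roughly world +y). The panel slopes 35 degrees, climbing along +x. 'Up-slope': from front edge to back; 'out': along the panel's normal.
- release_top (a point): Centre of the top face of the red release button (30 mm diameter), 22 mm out from the panel, 40 mm up-slope of the front edge. z: out along the panel's normal (35 degrees from vertical); x up-slope; the button goes in along -z. A steel guard rail (8 mm thick, along y, 120 mm wide) stands vertically above it, 27.5 mm up-slope of and 39 mm out from this point: come in along the normal.
- release (a joint): Travel of the release button, m: 0 out, 0.006 fully in. Spring: starts to move at 1.2 N, 4 N fully in (allow up to 10 N at the tool, for rubbing), and comes back by itself. At about 4 mm it frees the lid's catch, so press it fully in.
- lid (a joint): Sprung lid, rad: 0 shut and caught, 2.1 fully open at its stop. Once freed it swings up by its own spring in under 1.5 s if nothing is in its way, and stays. Yellow shell with clear top, 157 mm long up-slope, 180 mm wide, 51 mm out from the panel; shut, it covers the dial. Hinged at its up-slope edge, 85 mm up-slope of the dial; open it stands about upright behind the dial.
- lid_front (a point): Middle of the lid's front (down-slope) top edge; shut, it lies 61 mm up-slope of the button and 26 mm further out than the button's top. It moves with the lid, sweeping out and up-slope.
- dial_grip (a point): Point on the dial's axis, middle of its black bar grip (44 long, 13 wide, 34 mm high; reaching 17 mm out and 17 mm in from here). Below it a skirt disc of 48 mm diameter, 4 mm thick; the silver ring's face lies 21 mm in from here. z: out along the panel's normal (35 degrees from vertical), the turning axis. x: along the bar to its white-pointer end, turning with it. 133 mm up-slope of the button.
- dial (a joint): Angle of the current dial, rad, growing clockwise as seen from outside facing the panel; 0 to 4.71; the pointer looks straight up-slope at 2.356. Stays where it is left (friction 0.05 N m).
- set_ring (a joint): Angle of the red mark on the silver ring, on the same scale as dial: the pointer is on the mark when dial equals set_ring. The ring is stiff and must not be turned.
- dial_pointer (a point): Point on the line of the dial's white pointer, 32 mm from the turning axis, level with the ring's face.
- ring_mark (a point): Centre of the red mark (13 x 5 mm) on the silver ring (78 mm diameter, 5 mm thick), 32 mm from the turning axis, level with the ring's face. Coincides with dial_pointer when the dial is on the mark.
- spray_can_mid (a point): Bystander: green and white spray can with red cap, upright, 62 mm diameter, 175 mm high; this point is half-way up on its axis.
- wire_brush_mid (a point): Bystander: wooden wire brush lying bristles down, 190 x 26 x 36 mm, long along its x; this point is its centre.
- magnet_square_mid (a point): Bystander: red triangular magnetic welding square lying flat, about 100 x 100 x 20 mm; this point is half-way up, near its middle.

How it is judged:
By the outcome, as a careful person would: the job done as asked, in the order asked, and still so for the second after the job is handed in, with the robot touching nothing.
It also fails if it takes over 43 s, if anything falls off the work surface, if the arm or the gripper's body presses on something with over 40 N, if the wrist force passes 120 N, or if a joint passes its speed limit or range.

## Working session

There is one attempt and no reset: what is moved stays moved. The work goes in short steps, Python scripts to look and compute and a tool call to move; the robot and the scene stay as the last step left them, time stands still between calls to the robot, and variables do not carry over. Pictures are saved under pics/ and viewed, and the job is handed in when it is done.

Besides the shell and the picture viewer there is one more tool, called as name(argument=value, ...), one argument or row to a line, values as JSON. send_rows: Moves the arm, as the interface text tells. Its arguments: {"type":"object","properties":{"deltas":{"type":"array","items":{"type":"array","items":{"type":"array","items":{"type":"number"}}}},"jaw":{"type":"number"},"force":{"type":"number"}},"required":["deltas"]}

```bash
mkdir -p pics
cat > h.py <<'E'
import numpy as np, cv2
from workcell import *
def save(p,n): cv2.imwrite('pics/'+n,cv2.cvtColor(p['img'],cv2.COLOR_RGB2BGR))
def f_(p): return p['img'].shape[0]/2/np.tan(np.radians(p['vfov'])/2)
def w(p,u,v,z=None):
    f=f_(p); z=p['z_map'][int(round(v)),int(round(u))] if z is None else z
    c=np.array([(u-p['cx'])/f*z,(v-p['cy'])/f*z,z]); return p['R'].T@(c-p['t'])
def proj(p,X):
    c=p['R']@np.asarray(X)+p['t']; f=f_(p); return c[0]/c[2]*f+p['cx'],c[1]/c[2]*f+p['cy']
E
python3 - <<'E'
from h import *
s=get_state(); print(s)
for n in ['scene','side']:
    p=read_camera(n); save(p,n+'0.png'); np.savez(n+'0.npz',**{k:v for k,v in p.items()})
    print(n,p['vfov'],p['cx'],p['cy'],-p['R'].T@p['t'])
    for t in ['controller','release_top','lid','dial_grip','set_ring','ring_mark','spray_can_mid','wire_brush_mid','magnet_square_mid']:
        r=find_in(p,t); print(t,[(np.round(q['box']),round(q['conf'],2)) for q in r[:2]])
E
```

```text
{'clock': 0.0, 'joint_pos': array([-1.39616965e-01,  3.14018109e-01,  4.49819714e-02,  1.30360214e+00,
       -1.58865045e-05,  1.43120313e+00]), 'qvel': array([ 0.00033989, -0.00088324, -0.00110132,  0.00185998, -0.0003322 ,
       -0.00093394]), 'tau': array([-2.90074182e-03, -4.80629075e+01,  2.98531097e+01,  1.95313990e-02,
       -3.83516899e-04, -4.27451073e-05]), 'tcp_pos': array([5.74488794e-01, 4.76408628e-05, 2.30400024e-01]), 'orientation': array([-7.30732749e-04,  7.07114881e-01,  7.07098082e-01, -5.60617165e-04]), 'wrist_force': array([0.27450709, 0.61531234, 0.34068684]), 'ft_torque': array([ 0.00802217, -0.05955677,  0.01949186]), 'finger_gap': 0.08536284340462832}
scene 57.89237945600758 277.4605551829054 209.19873935853158 [1.23478506 0.30322762 0.72003996]
controller []
release_top [(array([269., 199.,   4.,   2.]), 0.49)]
lid []
dial_grip []
set_ring []
ring_mark []
spray_can_mid [(array([386., 234.,  38.,  67.]), 0.59)]
wire_brush_mid [(array([199., 223.,  72.,  24.]), 0.73)]
magnet_square_mid [(array([201., 222.,  69.,  23.]), 0.63), (array([313., 275.,  43.,  41.]), 0.58)]
side 52.36286978050309 277.48244187597265 210.0510165138076 [0.39201309 0.68275944 0.86093108]
controller [(array([341., 253., 116., 116.]), 0.8), (array([339., 230.,  17.,  15.]), 0.64)]
release_top []
lid [(array([344., 223.,  94.,  42.]), 0.68)]
dial_grip [(array([342., 224.,  91.,  45.]), 0.71), (array([338., 229.,  19.,   9.]), 0.56)]
set_ring []
ring_mark [(array([341., 234.,  34.,  10.]), 0.68)]
spray_can_mid [(array([288., 322.,  33.,  65.]), 0.88)]
wire_brush_mid [(array([318., 178.,  11.,  46.]), 0.58)]
magnet_square_mid [(array([253., 267.,  52.,  39.]), 0.93)]
```

View pics/scene0.png

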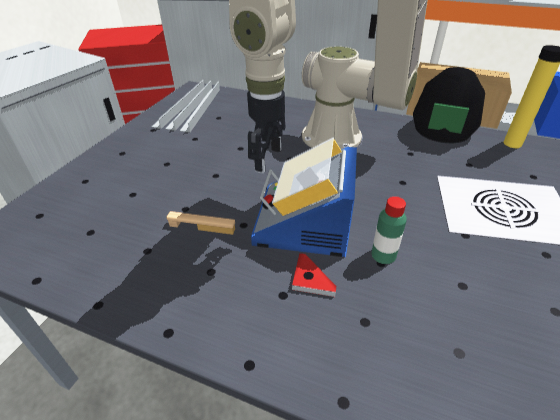

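View pics/side0.png

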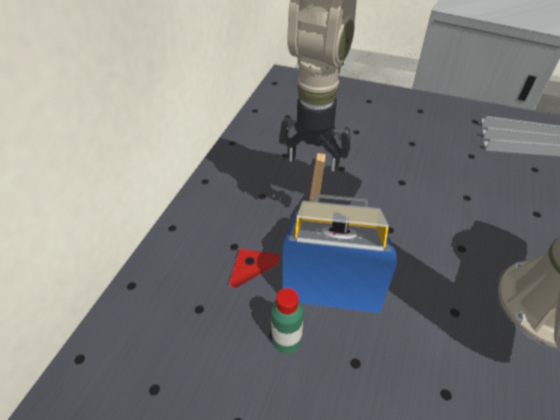

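```bash
cat > fit.py <<'E'
from h import *
from scipy.optimize import least_squares
P=[]
for n in ['scene','side']:
    p=dict(np.load(n+'0.npz',allow_pickle=True)); img=p['img'].astype(int)
    R,G,B=img[...,0],img[...,1],img[...,2]
    m=(B>R*1.8)&(B>G*1.4)&(B>70); m[:, :240]=0; m[:,400:]=0; m[:140]=0;m[320:]=0
    m=cv2.erode(m.astype(np.uint8),np.ones((3,3)))>0
    m&=p['z_map']>0
    v,u=np.nonzero(m); f=f_(p); z=p['z_map'][m]
    c=np.stack([(u-p['cx'])/f*z,(v-p['cy'])/f*z,z],1); X=(c-p['t'])@p['R']
    print(n,len(X),X.min(0),X.max(0)); P.append(X)
T=np.tan(np.radians(35))
def sd(L):
    x,y,z=L.T
    d=np.stack([x-.125,-.12-x,np.abs(y)-.11,z-.189,(z-.035-(x+.12)*T)*np.cos(np.radians(35))],1)
    # signed distance approx of convex: max
    return d.max(1)
def loc(q,X):
    c,s=np.cos(q[2]),np.sin(q[2]); d=X-np.array([q[0],q[1],0]); return np.stack([c*d[:,0]+s*d[:,1],-s*d[:,0]+c*d[:,1],d[:,2]],1)
def fit(A): 
    best=None
    for y0 in np.radians([70,80,90,100,110]):
        m=A.mean(0)
        r=least_squares(lambda q:sd(loc(q,A)),[m[0]-.05,m[1]-.05,y0],loss='soft_l1',f_scale=.003)
        if best is None or r.cost<best.cost: best=r
    return best
for A in [P[0],P[1],np.vstack(P)]:
    r=fit(A); e=sd(loc(r.x,A)); print(r.x[:2],np.degrees(r.x[2]),np.percentile(np.abs(e),[50,90]))
q=r.x; np.save('q.npy',q)
E
cat >> h.py <<'E'
def frame(q):
    c,s=np.cos(q[2]),np.sin(q[2]); R=np.array([[c,-s,0],[s,c,0],[0,0,1]]); a=np.radians(35)
    o=R@[-.12,0,.035]+np.array([q[0],q[1],0])
    up=R@[np.cos(a),0,np.sin(a)]; n=R@[-np.sin(a),0,np.cos(a)]; y=R@[0,1,0]
    return o,up,y,n
def pt(q,u,y,n):
    o,U,Y,N=frame(q); return o+u*U+y*Y+n*N
E
python3 fit.py
python3 - <<'E'
from h import *
q=np.load('q.npy')
print('btn',pt(q,.04,0,.022),'dial',pt(q,.173,0,.034),'lidfront',pt(q,.101,0,.048)); print(frame(q))
for n in ['scene','side']:
    p=dict(np.load(n+'0.npz',allow_pickle=True)); im=cv2.resize(p['img'][:, :,::-1],None,fx=4,fy=4)
    for X,c in [(pt(q,.04,0,.022),(0,255,0)),(pt(q,.173,0,.034),(255,0,255)),(pt(q,.101,0,.048),(255,255,0)),(pt(q,0,.11,0),(0,255,255)),(pt(q,0,-.11,0),(0,255,255)),(pt(q,.2686,-.11,0),(0,255,255)),(pt(q,.2686,.11,0),(0,255,255))]:
        a=proj(p,X); cv2.circle(im,(int(a[0]*4+2),int(a[1]*4+2)),5,c,2)
    cv2.imwrite(f'pics/{n}_ov.png',im[550:1050,900:1650])
E
```

```text
scene 3209 [ 0.36121899 -0.03257102  0.00318099] [0.62200061 0.20256692 0.1918347 ]
side 5940 [0.35644163 0.1026722  0.00270317] [0.57839521 0.20642959 0.19226011]
[0.48817256 0.05967595] 102.02733535436326 [0.0007673  0.00183282]
[0.48577746 0.05911483] 101.99041530877028 [0.00061694 0.00154356]
[0.48816982 0.05962419] 102.00396226350654 [0.00066584 0.0016575 ]
btn [ 0.5089371  -0.03804495  0.0759644 ] dial [0.48770983 0.06178754 0.16207989] lidfront [ 0.50164632 -0.00375621  0.13225052]
(array([ 0.51312734, -0.05775179,  0.035     ]), array([-0.1703667 ,  0.80123983,  0.57357644]), array([-0.97813322, -0.20797933,  0.        ]), array([ 0.11929205, -0.56103417,  0.81915204]))
```

View pics/scene_ov.png

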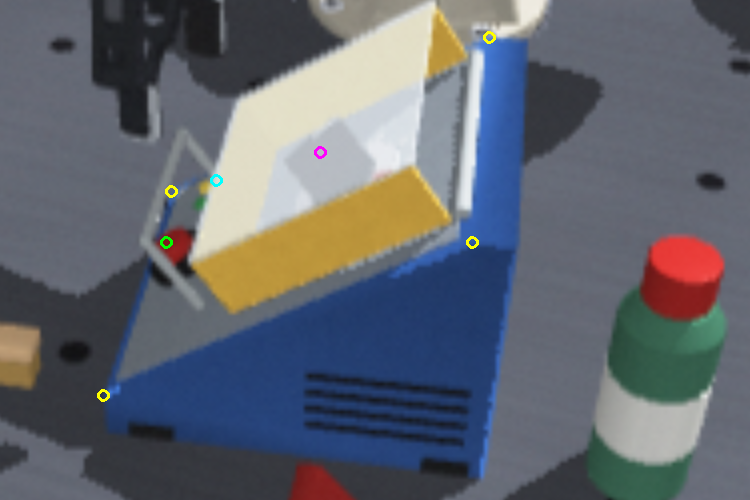

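View pics/side_ov.png

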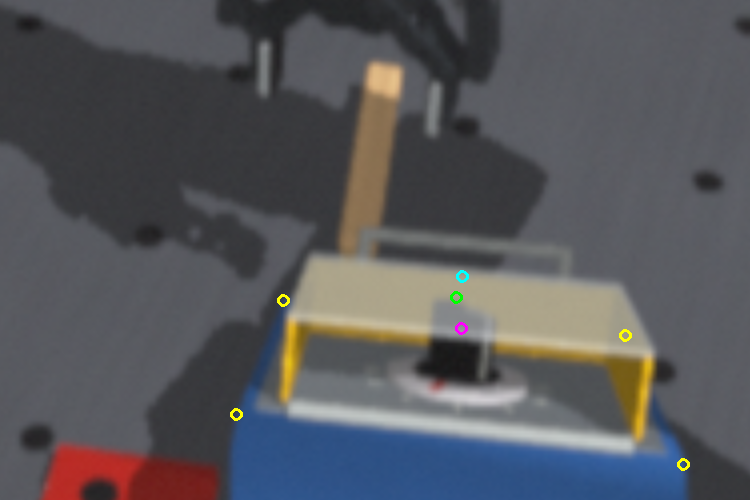

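```bash
cat >> h.py <<'E'
from scipy.spatial.transform import Rotation as Ro
def pose():
    s=get_state(); o=s['orientation']; return np.array(s['tcp_pos']),Ro.from_quat(o[[1,2,3,0]])
def ww(p,tp,R,u,v,z=None):
    f=f_(p); dx,dy=u-p['cx'],v-p['cy']; r=np.hypot(dx,dy); th=r/f
    z=p['z_map'][int(round(v)),int(round(u))] if z is None else z
    k=np.tan(th)*z/max(r,1e-9); c=np.array([dx*k,dy*k,z,1]); t=(p['hand_eye']@c)[:3]; return R.as_matrix()@t+tp
def wproj(p,tp,R,X):
    t=R.as_matrix().T@(np.asarray(X)-tp); c=(np.linalg.inv(p['hand_eye'])@np.r_[t,1])[:3]
    r=np.hypot(c[0],c[1]); th=np.arctan2(r,c[2]); return p['cx']+f_(p)*th*c[0]/r,p['cy']+f_(p)*th*c[1]/r
E
python3 - <<'E'
from h import *
q=np.load('q.npy'); tp,R=pose(); p=read_camera('wrist'); save(p,'w0.png'); print(p['hand_eye'],f_(p),p['vfov'])
o,U,Y,N=frame(q)
T=Ro.from_matrix(np.stack([U,-Y,-N],1)); d=T*R.inv(); print('rotvec deg',np.degrees(d.as_rotvec()))
b=pt(q,.04,0,.022)
for k in [.15,.10,.05,0]: print(k,(b+k*N-tp)*100)
s=dict(np.load('scene0.npz',allow_pickle=True));im=cv2.resize(s['img'][:,:,::-1],None,fx=4,fy=4)
C,Sn=np.cos(q[2]),np.sin(q[2])
pr=[(-.12,0),(-.12,.035),(.1,.189),(.125,.189),(.125,0)]
for y in(-.11,.11):
    L=[]
    for x,z in pr:
        X=np.array([q[0]+C*x-Sn*y,q[1]+Sn*x+C*y,z]); a=proj(s,X); L.append([int(a[0]*4+2),int(a[1]*4+2)])
    cv2.polylines(im,[np.array(L)],True,(0,255,255),1)
cv2.imwrite('pics/ov2.png',im[550:1050,900:1650])
E
```

```text
[[ 4.59439768e-04 -9.62977290e-01 -2.69582134e-01  6.74845699e-02]
 [ 9.99999890e-01  4.16807362e-04  2.15384056e-04  9.39628032e-04]
 [-9.50461363e-05 -2.69582204e-01  9.62977376e-01 -1.42879026e-01]
 [ 0.00000000e+00  0.00000000e+00  0.00000000e+00  1.00000000e+00]] 325.19226210127806 65.70646984690485
rotvec deg [34.87033699  3.67291579 11.63281424]
0.15 [ -4.82242573 -12.21714586  -3.24991259]
0.1 [-5.41888595 -9.41197503 -7.34567281]
0.05 [ -6.01534618  -6.60680419 -11.44143303]
0 [ -6.61180641  -3.80163336 -15.53719326]
```

View pics/ov2.png

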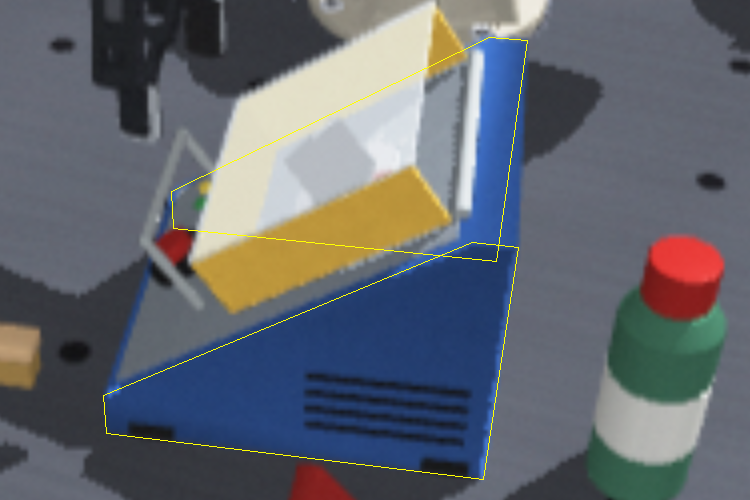

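View pics/w0.png

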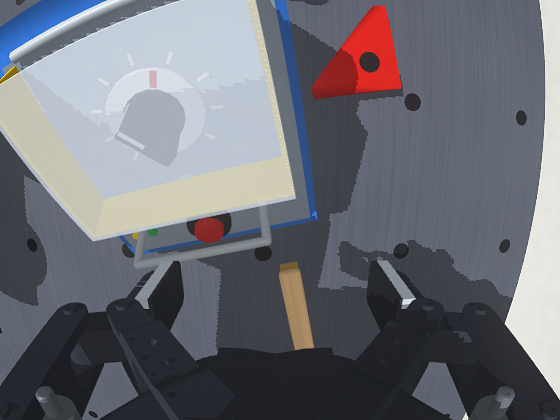

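Run:
```python
from h import *
q=np.load('q.npy'); tp,R=pose(); p=read_camera('wrist')
im=cv2.resize(p['img'][:,:,::-1],None,fx=2.5,fy=2.5,interpolation=cv2.INTER_CUBIC)
for X,c in [(pt(q,.04,0,.022),(0,255,0)),(pt(q,.173,0,.034),(255,0,255)),(pt(q,.173,0,.013),(255,0,0)),(pt(q,.205,0,.013),(0,255,255)),(pt(q,.101,0,.048),(255,255,0)),(pt(q,.0675,0,.061),(255,255,255)),(pt(q,.0675,.06,.061),(255,255,255)),(pt(q,.0675,-.06,.061),(255,255,255)),(pt(q,0,-.11,0),(0,255,255))]:
    a=wproj(p,tp,R,X); print(a); cv2.circle(im,(int(a[0]*2.5+1),int(a[1]*2.5+1)),5,c,2)
cv2.imwrite('pics/w0z.png',im[0:600,0:800])
for t in ['release_top','dial_grip','ring_mark','dial_pointer','lid_front']:
    r=find_in(p,t); print(t,[(np.round(q_['box']),round(q_['conf'],2)) for q_ in r[:2]])
```

```text
(np.float64(206.71392906901573), np.float64(232.67146901868657))
(np.float64(145.27320683743275), np.float64(135.30607605002012))
(np.float64(150.41161154070542), np.float64(118.43595775413557))
(np.float64(132.97597696292664), np.float64(82.31540591692834))
(np.float64(181.47847746732225), np.float64(215.3779857434755))
(np.float64(195.780430638879), np.float64(251.07013056698167))
(np.float64(135.3884988835724), np.float64(262.0265065509231))
(np.float64(264.4633360962491), np.float64(237.8792191279045))
(np.float64(315.53656401626677), np.float64(217.70483036144458))
release_top [(array([207., 231.,  31.,  23.]), 0.94), (array([160., 137., 312., 274.]), 0.42)]
dial_grip []
ring_mark []
dial_pointer []
lid_front [(array([148., 122., 297., 239.]), 0.66)]
```

View pics/w0z.png

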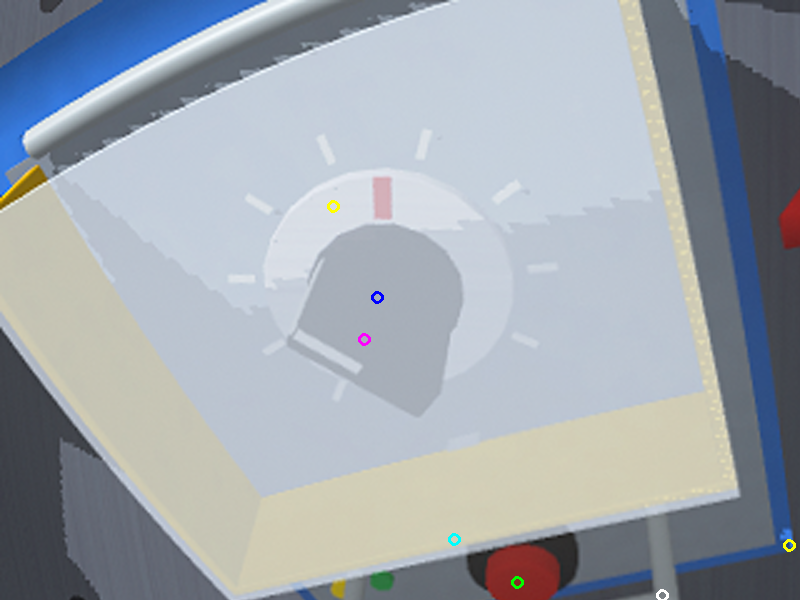

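send_rows(
  deltas=[
    [[-1, -2.5, -0.6, 7, 0.74, 2.3], [-2, -5, -1.3, 14, 1.5, 4.6], [-3, -7.5, -2, 21, 2.2, 7], [-4, -10, -2.6, 28, 2.9, 9.3], [-4.8, -12.2, -3.2, 34.9, 3.7, 11.6], [-5.1, -10.8, -5.3, 34.9, 3.7, 11.6], [-5.4, -9.4, -7.3, 34.9, 3.7, 11.6], [-5.75, -7.8, -9.7, 34.9, 3.7, 11.6], [-6.13, -6, -12.3, 34.9, 3.7, 11.6], [-6.25, -5.5, -13.1, 34.9, 3.7, 11.6], [-6.25, -5.5, -13.1, 34.9, 3.7, 11.6]],
  ],
  jaw=-1,
  force=40,
)

```text
clock: 2.45
tcp_pos: [0.5117, -0.0542, 0.0997]
orientation: [-0.235, 0.6, 0.741, 0.189]
wrist_force: [0.3, -0.1, 0.5]
finger_gap: 0.0
```

Run:
```python
from h import *
q=np.load('q.npy'); tp,R=pose(); p=read_camera('wrist');save(p,'w1.png')
print(get_state()['clock'],get_state()['wrist_force'],get_state()['ft_torque'],get_state()['finger_gap'])
o,U,Y,N=frame(q);b=pt(q,.04,0,.022); d=tp-b; print('tcp rel button U,Y,N mm',[d@a*1000 for a in(U,Y,N)], R.as_matrix()[:,2],N)
print('proj',wproj(p,tp,R,b),'todo',(b-tp)*100)
r=find_in(p,'release_top');print(r[:1])
```

```text
2.5 [ 0.91896198 -0.05524718  1.00734216] [-0.50418931 -0.13075708  0.01002603] 0.00018880146103264145
tcp rel button U,Y,N mm [np.float64(0.2574066792176983), np.float64(0.6331270524692738), np.float64(28.84017528054438)] [-0.12201555  0.5621801  -0.81796439] [ 0.11929205 -0.56103417  0.81915204]
proj (np.float64(274.6838853967204), np.float64(244.65162429319676)) todo [-0.27772674  1.61057566 -2.37721309]
[{'box': [274.6, 247.8, 53.5, 26.0], 'conf': 0.71}]
```

View pics/w1.png

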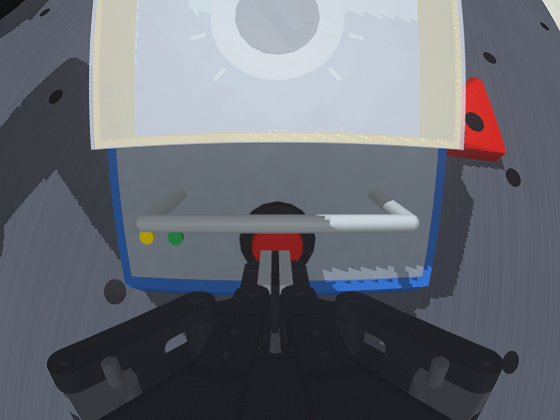

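send_rows(
  deltas=[
    [[-0.17, 0.78, -1.15, 0, 0, 0], [-0.3, 1.4, -2.05, 0, 0, 0], [-0.33, 1.57, -2.3, 0, 0, 0], [-0.36, 1.68, -2.46, 0, 0, 0], [-0.38, 1.8, -2.62, 0, 0, 0], [-0.42, 1.96, -2.87, 0, 0, 0], [-0.42, 1.96, -2.87, 0, 0, 0]],
  ],
)

```text
clock: 3.25
tcp_pos: [0.5088, -0.0357, 0.0718]
orientation: [-0.233, 0.6, 0.741, 0.189]
wrist_force: [0.2, -2.6, 2.1]
finger_gap: 0.0001
```

Run:
```python
from h import *
q=np.load('q.npy'); tp,R=pose(); p=read_camera('side');save(p,'s2.png');s=get_state()
print(s['clock'],s['wrist_force'],s['ft_torque'])
o,U,Y,N=frame(q);b=pt(q,.04,0,.022); d=tp-b; print('tcp rel button U,Y,N mm',[d@a*1000 for a in(U,Y,N)],'Fn',s['wrist_force']@N)
```

```text
3.3 [-0.15652612 -2.44834594  2.47887443] [-0.48252182 -0.12855912 -0.0467826 ]
tcp rel button U,Y,N mm [np.float64(-0.44752233956860205), np.float64(-0.3822729458560151), np.float64(-4.731693024944708)] Fn 3.3855084581191184
```

View pics/s2.png

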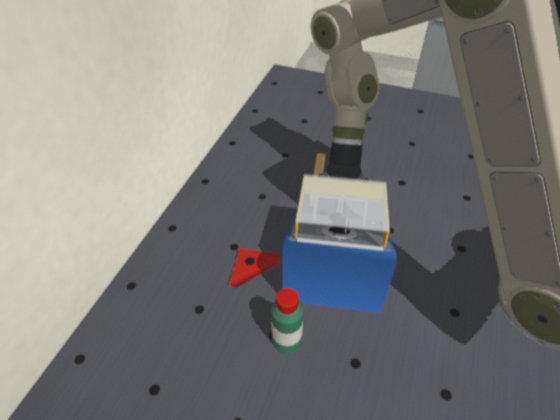

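send_rows(
  deltas=[
    [[-0.018, 0.085, -0.12, 0, 0, 0], [-0.018, 0.085, -0.12, 0, 0, 0], [0, 0, 0, 0, 0, 0], [0.12, -0.56, 0.82, 0, 0, 0], [0.3, -1.4, 2.05, 0, 0, 0], [0.6, -2.8, 4.1, 0, 0, 0], [1.0, -4.5, 6.6, 0, 0, 0], [1.2, -5.6, 8.2, 0, 0, 0], [1.2, -5.6, 8.2, 0, 0, 0]],
  ],
)

```text
clock: 4.2
tcp_pos: [0.5216, -0.0933, 0.1553]
orientation: [-0.232, 0.601, 0.741, 0.19]
wrist_force: [-0.3, 0.0, -0.5]
finger_gap: -0.0002
```

Run:
```python
from h import *
p=read_camera('side');save(p,'s3.png');s=get_state()
tp,R=pose(); p2=read_camera('wrist');save(p2,'w3.png')
print(s['clock'],s['wrist_force'],tp)
for t in ['dial_grip','ring_mark','dial_pointer','lid']:
    for n,pp in (('side',p),('wrist',p2)):
        r=find_in(pp,t); print(n,t,[(np.round(q_['box']),round(q_['conf'],2)) for q_ in r[:2]])
```

```text
4.25 [ 0.69496684  1.04834315 -1.22652438] [ 0.52090235 -0.09225822  0.15397264]
side dial_grip []
wrist dial_grip [(array([276.,  35.,  64.,  70.]), 0.85)]
side ring_mark []
wrist ring_mark []
side dial_pointer [(array([255., 269.,  53.,  38.]), 0.21)]
wrist dial_pointer [(array([277.,  37.,  63.,  72.]), 0.69)]
side lid [(array([349., 222., 110.,  86.]), 0.9), (array([342., 243., 122., 136.]), 0.45)]
wrist lid [(array([274., 216.,  39.,  35.]), 0.55)]
```

View pics/s3.png

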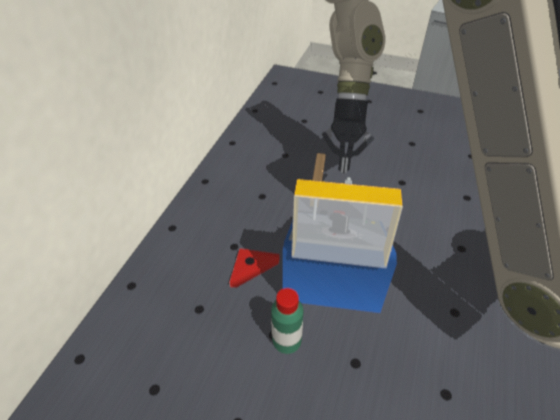

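View pics/w3.png

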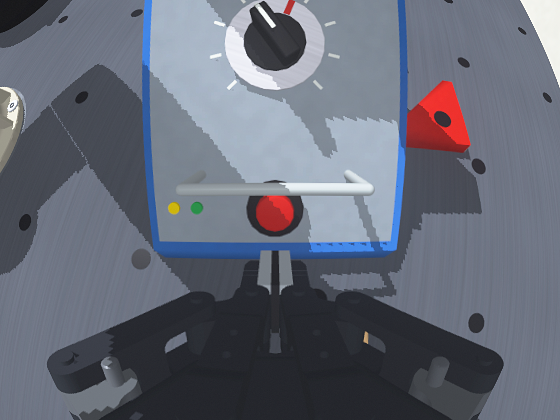

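Run:
```python
from h import *
q=np.load('q.npy'); tp,R=pose(); o,U,Y,N=frame(q); s=get_state()
print(s['joint_pos'])
T=Ro.from_matrix(np.stack([U,-Y,-N],1)); print('err deg',np.degrees((T*R.inv()).as_rotvec()))
for u,n in [(.173,.12),(.173,.09),(.165,.1)]: print(u,n,(pt(q,u,0,n)-tp)*100)
```

```text
[-0.56733861  0.57709212  0.08948731  1.54129146  0.42134904  0.69456336]
err deg [-0.05394601 -0.08275315 -0.00792885]
0.173 0.12 [-2.21041091 10.44900242  7.9254477 ]
0.173 0.09 [-2.56828704 12.13210492  5.46799156]
0.165 0.1 [-2.31270164 10.93007889  5.82828246]
```

send_rows(
  deltas=[
    [[-0.7, 3.3, 2.6, 0, 0, 0], [-1.4, 6.6, 5.2, 0, 0, 0], [-2.2, 10.4, 7.9, 0, 0, 0], [-2.2, 10.4, 7.9, 0, 0, 0], [-2.2, 10.4, 7.9, 0, 0, 0]],
  ],
  jaw=0,
)

```text
clock: 5.2
tcp_pos: [0.4984, 0.0132, 0.2333]
orientation: [-0.233, 0.599, 0.742, 0.189]
wrist_force: [0.4, -0.6, -1.4]
finger_gap: 0.0429
```

Run:
```python
from h import *
q=np.load('q.npy');tp,R=pose(); p=read_camera('wrist');save(p,'w4.png')
np.savez('w4.npz',tp=tp,R=R.as_matrix(),**p)
for t in ['dial_grip','ring_mark','dial_pointer','set_ring']:
    r=find_in(p,t); print(t,[(np.round(q_['box']),round(q_['conf'],2)) for q_ in r[:2]])
im=cv2.resize(p['img'][:,:,::-1],None,fx=4,fy=4,interpolation=cv2.INTER_CUBIC)
a=wproj(p,tp,R,pt(q,.173,0,.043)); print(a)
for th in np.radians(np.arange(0,360,3)):
  for r,n in((.024,.009),(.039,.005)):
    b=wproj(p,tp,R,pt(q,.173+r*np.cos(th),r*np.sin(th),n)); cv2.circle(im,(int(b[0]*4+2),int(b[1]*4+2)),2,(0,255,0) ,-1)
x0=int(max(0,min(a[0]*4-400,2240-800)));y0=int(max(0,min(a[1]*4-300,1680-600)));print(x0,y0)
cv2.imwrite('pics/w4z.png',im[y0:y0+600,x0:x0+800]); print(get_state()['clock'])
```

```text
dial_grip [(array([277., 212.,  60.,  68.]), 0.81), (array([427., 215.,  56.,  72.]), 0.46)]
ring_mark [(array([274., 206.,  93.,  88.]), 0.63)]
dial_pointer [(array([276., 215.,  61.,  73.]), 0.7)]
set_ring [(array([276., 205.,  90.,  92.]), 0.57)]
(np.float64(273.28803627652394), np.float64(218.92256926949648))
693 575
5.45
```

View pics/w4.png

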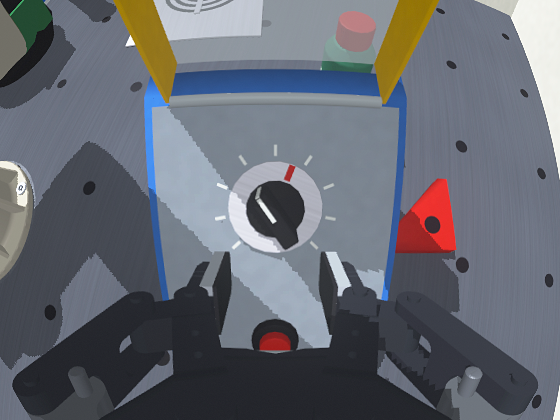

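View pics/w4z.png

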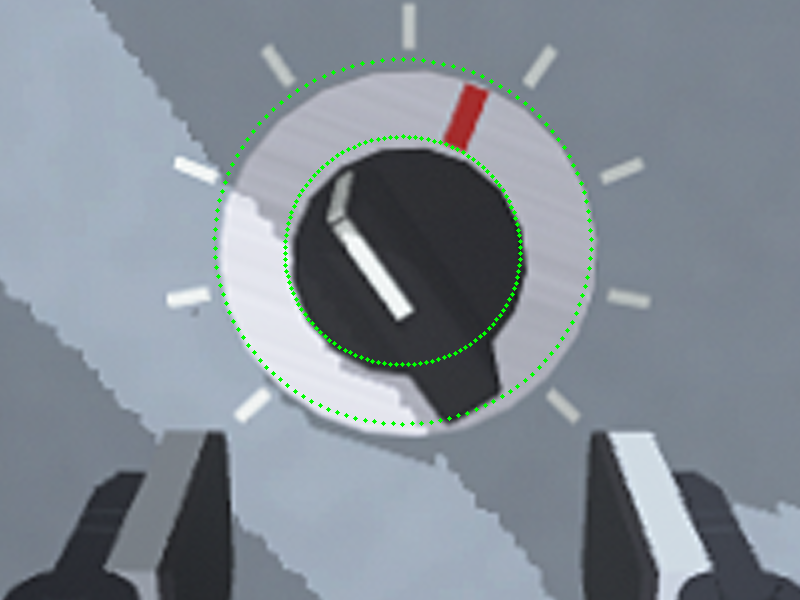

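```bash
cat >> h.py <<'E'
def wplane(p,tp,R,q,u,v,n):
    o,U,Y,N=frame(q); A=ww(p,tp,R,u,v,.1);B=ww(p,tp,R,u,v,.3); D=B-A
    t=(n-(A-o)@N)/(D@N); X=A+t*D-o; return X@U,X@Y
E
python3 - <<'E'
from h import *
q=np.load('q.npy'); p=dict(np.load('w4.npz')); tp=p['tp'];R=Ro.from_matrix(p['R'])
g=lambda x,y,n:np.array(wplane(p,tp,R,q,(693+x-1.5)/4,(575+y-1.5)/4,n))*1000
print('ring ext',[g(*a,.005).round(1) for a in[(217,250),(596,250),(408,69),(408,436)]])
print('skirt',[g(*a,.009).round(1) for a in[(293,255),(524,255),(410,148)]])
ma,mb=g(475,88,.005),g(455,150,.005); print('mark',ma,mb)
pa,pb=g(340,222,.043),g(405,317,.043); print('ptr',pa,pb, 'tipbase',g(346,175,.009), 'far end', g(500,390,.043),g(447,422,.043))
d=pa-pb; print('ptr dir phi cw deg',np.degrees(np.arctan2(-d[1],d[0])))
c=np.array([171.5,0])
e=(ma+mb)/2; 
for c in ([173,0],[171.5,0],[171.5,-.5]): print(c,'mark phi',[np.degrees(np.arctan2(-(x-c)[1],(x-c)[0])) for x in(ma,mb,e)], np.hypot(*(e-c)))
E
```

```text
ring ext [array([172.5,  38.5]), array([172.7, -40.1]), array([210.,  -1.]), array([131.1,  -1.2])]
skirt [array([172.5,  22.3]), array([172.7, -24.8]), array([194.6,  -1.5])]
mark [206.24417813 -14.48303542] [193.54620133 -10.59061237]
ptr [187.64132291  10.81049198] [170.23628513  -0.60095312] tipbase [189.13737788  11.31702677] far end [156.29855118 -17.92835674] [150.0051488   -8.34648537]
ptr dir phi cw deg -33.25046575688364
[173, 0] mark phi [np.float64(23.540652250894883), np.float64(27.26900256803437), np.float64(24.99193436037146)] 29.67361090363624
[171.5, 0] mark phi [np.float64(22.628709014090568), np.float64(25.658821420906808), np.float64(23.822045425662044)] 31.039631976786346
[171.5, -0.5] mark phi [np.float64(21.92266172942628), np.float64(24.593711647877175), np.float64(22.972263953261677)] 30.84107535996797
```

Run:
```python
from h import *
q=np.load('q.npy')
for n in ['scene','side']:
    p=read_camera(n); np.savez(n+'5.npz',**p)
    im=cv2.resize(p['img'][:,:,::-1],None,fx=6,fy=6,interpolation=cv2.INTER_CUBIC)
    for (u,y),c in (((.173,0),(0,255,0)),((.1705,-.001),(0,0,255))):
      for th in np.radians(np.arange(0,360,6)):
        b=proj(p,pt(q,u+.039*np.cos(th),y+.039*np.sin(th),.005)); cv2.circle(im,(int(b[0]*6+3),int(b[1]*6+3)),1,c,-1)
    a=proj(p,pt(q,.173,0,.02)); x0,y0=int(a[0]*6-300),int(a[1]*6-200); cv2.imwrite(f'pics/{n}5z.png',im[y0:y0+400,x0:x0+600])
```

```text
(no output)
```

View pics/scene5z.png

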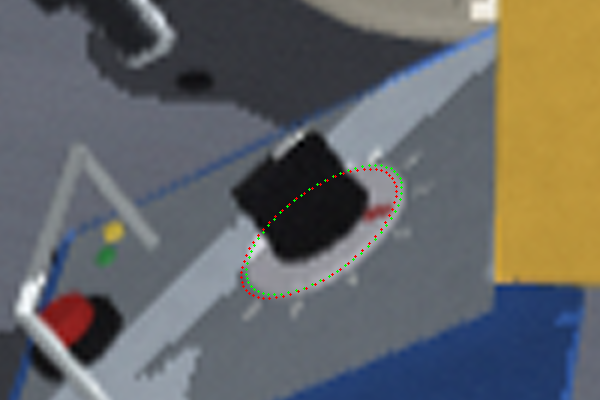

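View pics/side5z.png

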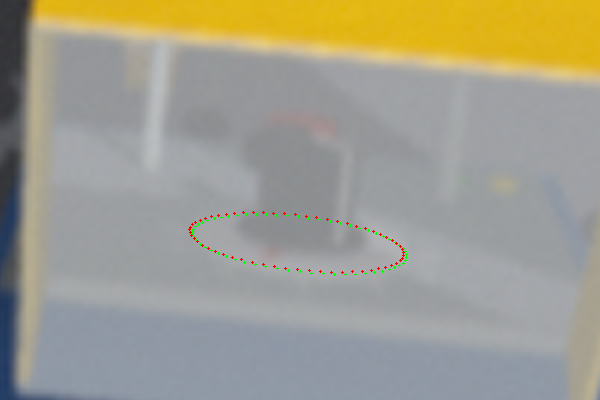

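```bash
cat > plan.py <<'E'
from h import *
def plan(u,y,n,phi,label=''):
    q=np.load('q.npy'); tp,R=pose(); o,U,Y,N=frame(q)
    T=Ro.from_rotvec(np.radians(-phi)*N)*Ro.from_matrix(np.stack([U,-Y,-N],1))
    print(label,((pt(q,u,y,n)-tp)*100).round(2),np.degrees((T*R.inv()).as_rotvec()).round(2))
def rep():
    q=np.load('q.npy'); tp,R=pose(); o,U,Y,N=frame(q); d=tp-o; M=R.as_matrix(); x=M[:,0]
    s=get_state(); print('u,y,n mm',[round(d@a*1000,2) for a in(U,Y,N)],'phi',np.degrees(np.arctan2(-(x@Y),x@U)),'tilt',np.degrees(np.arccos(-M[:,2]@N)),'t',s['clock'],'F',s['wrist_force'],s['ft_torque'],s['finger_gap'],s['joint_pos'][[4,5]])
E
python3 - <<'E'
from plan import *
rep()
for n in (.118,.06,.03,.016): plan(.172,-.0005,n,-34,n)
E
```

```text
u,y,n mm [np.float64(171.18), np.float64(-0.03), np.float64(120.33)] phi 0.1366157655257121 tilt 0.09494558582550987 t 5.55 F [-0.38900793 -0.24607005 -0.087127  ] [-0.55944273 -0.11383354  0.02087793] 0.04308695782654292 [0.47908403 0.83561152]
0.118 [ 0.    0.21 -0.14] [  4.01 -19.22  27.93]
0.06 [-0.69  3.46 -4.89] [  4.01 -19.22  27.93]
0.03 [-1.05  5.14 -7.35] [  4.01 -19.22  27.93]
0.016 [-1.21  5.93 -8.5 ] [  4.01 -19.22  27.93]
```

send_rows(
  deltas=[
    [[0, 0.2, -0.1, 1, -4.8, 7], [0, 0.2, -0.1, 2, -9.6, 14], [0, 0.2, -0.1, 3, -14.4, 21], [0, 0.2, -0.1, 4, -19.2, 27.9], [-0.35, 1.8, -2.5, 4, -19.2, 27.9], [-0.69, 3.46, -4.9, 4, -19.2, 27.9], [-0.69, 3.46, -4.9, 4, -19.2, 27.9]],
  ],
)

```text
clock: 6.25
tcp_pos: [0.4892, 0.0486, 0.181]
orientation: [-0.17, 0.357, 0.884, 0.249]
wrist_force: [0.4, 0.5, -0.2]
finger_gap: 0.0427
```

Run:
```python
from plan import *
rep(); q=np.load('q.npy');tp,R=pose(); p=read_camera('wrist');save(p,'w6.png')
for n in (.03,.016): plan(.172,-.0005,n,-34,n)
```

```text
u,y,n mm [np.float64(173.04), np.float64(1.3), np.float64(57.11)] phi -33.94941925672656 tilt 0.2615486159954791 t 6.25 F [ 0.41528605  0.46553764 -0.15825267] [-0.49662814 -0.0489795  -0.02202177] 0.04274210076164619 [0.49892366 0.2981704 ]
0.03 [-0.23  1.56 -2.43] [-0.05 -0.11 -0.07]
0.016 [-0.4   2.34 -3.58] [-0.05 -0.11 -0.07]
```

View pics/w6.png

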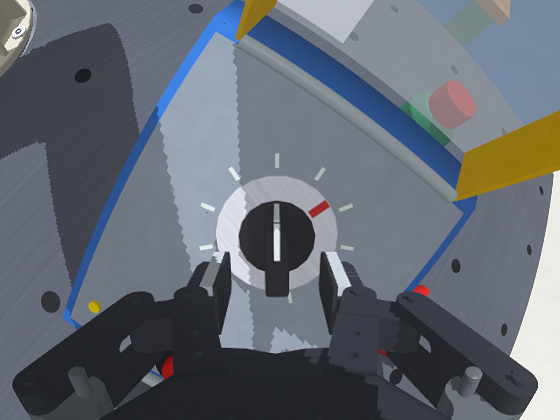

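send_rows(
  deltas=[
    [[-0.12, 0.8, -1.2, 0, 0, 0], [-0.23, 1.56, -2.43, 0, 0, 0], [-0.3, 2, -3.1, 0, 0, 0], [-0.37, 2.33, -3.58, 0, 0, 0], [-0.37, 2.33, -3.58, 0, 0, 0]],
  ],
)

```text
clock: 6.8
tcp_pos: [0.4877, 0.0704, 0.1478]
orientation: [-0.168, 0.357, 0.885, 0.249]
wrist_force: [0.2, 0.8, -0.0]
finger_gap: 0.0429
```

Run:
```python
from plan import *
rep(); q=np.load('q.npy');tp,R=pose(); p=read_camera('wrist');save(p,'w7.png')
```

```text
u,y,n mm [np.float64(171.7), np.float64(-1.83), np.float64(17.5)] phi -34.06088172769207 tilt 0.050028935422209 t 6.8 F [ 0.17034385  0.79834184 -0.03565777] [-0.47481045 -0.07951308  0.01269599] 0.042925454803007065 [0.51246042 0.33930608]
```

View pics/w7.png

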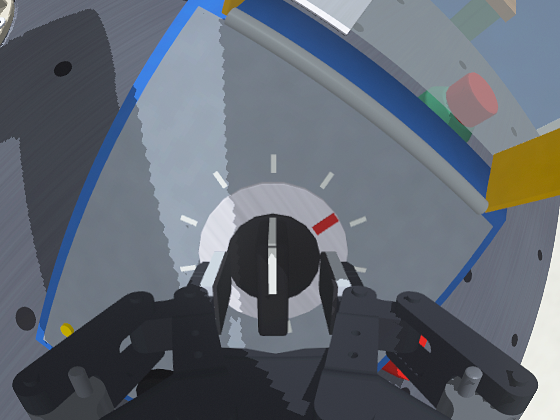

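send_rows(
  deltas=[
    [[-0.11, -0.02, -0.12, 0, 0, 0], [-0.11, -0.02, -0.12, 0, 0, 0]],
  ],
)

```text
clock: 7.05
tcp_pos: [0.4868, 0.07, 0.1469]
orientation: [-0.167, 0.357, 0.885, 0.249]
wrist_force: [0.0, -0.6, -0.2]
finger_gap: 0.0427
```

send_rows(
  deltas=[
    [[0, 0, 0, 0, 0, 0], [0, 0, 0, 0, 0, 0], [0, 0, 0, 0, 0, 0], [0, 0, 0, 0, 0, 0], [0, 0, 0, 0, 0, 0]],
  ],
  jaw=-1,
  force=30,
)

```text
clock: 7.55
tcp_pos: [0.4869, 0.0702, 0.1469]
orientation: [-0.167, 0.357, 0.885, 0.249]
wrist_force: [0.2, -0.6, 3.4]
finger_gap: 0.0125
```

Run:
```python
from plan import *
rep(); q=np.load('q.npy');tp,R=pose(); p=read_camera('wrist');save(p,'w8.png')
for ph in (-20,-6,8,22): plan(.171,-.0007,.0165,ph,ph)
```

```text
u,y,n mm [np.float64(171.17), np.float64(-0.95), np.float64(16.74)] phi -34.08072335325477 tilt 0.09705767029381726 t 7.55 F [ 0.15122364 -0.56619313  3.37182383] [-0.37902933 -0.03219211 -0.01494103] 0.012513589680229042 [0.51235524 0.33835896]
-20 [-0.03 -0.   -0.03] [ -1.63   7.98 -11.49]
-6 [-0.03 -0.   -0.03] [ -3.29  15.83 -22.96]
8 [-0.03 -0.   -0.03] [ -4.95  23.68 -34.43]
22 [-0.03 -0.   -0.03] [ -6.61  31.53 -45.91]
```

View pics/w8.png

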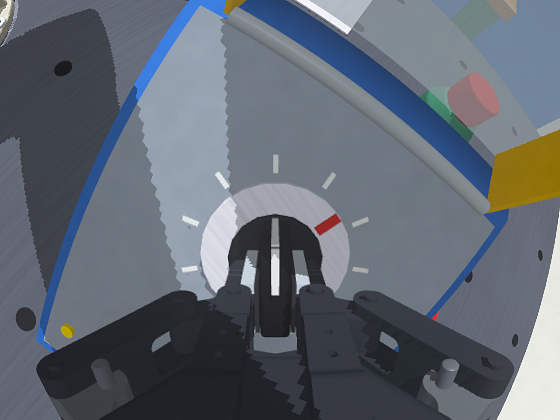

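send_rows(
  deltas=[
    [[0, 0, 0, -0.65, 3.1, -4.5], [0, 0, 0, -1.3, 6.2, -9], [0, 0, 0, -1.95, 9.3, -13.5], [0, 0, 0, -2.6, 12.3, -18], [0, 0, 0, -3.3, 15.4, -22.5], [0, 0, 0, -3.9, 18.5, -27], [0, 0, 0, -4.6, 21.6, -31.5], [0, 0, 0, -5.25, 24.7, -36], [0, 0, 0, -5.25, 24.7, -36], [0, 0, 0, -5.25, 24.7, -36]],
  ],
)

```text
clock: 8.6
tcp_pos: [0.4863, 0.07, 0.1468]
orientation: [-0.249, 0.661, 0.687, 0.168]
wrist_force: [-2.7, -3.5, 5.1]
finger_gap: 0.0124
```

Run:
```python
from plan import *
rep(); q=np.load('q.npy');tp,R=pose(); p=read_camera('wrist');save(p,'w9.png'); np.savez('w9.npz',tp=tp,R=R.as_matrix(),**p)
im=cv2.resize(p['img'][:,:,::-1],None,fx=4,fy=4,interpolation=cv2.INTER_CUBIC)
cv2.imwrite('pics/w9z.png',im[600:1200,700:1500])
```

```text
u,y,n mm [np.float64(171.08), np.float64(-0.32), np.float64(16.72)] phi 9.795640950756846 tilt 0.09219887189371884 t 8.6 F [-2.67071926 -3.52911103  5.14252978] [-0.58572131  0.49936917  0.32331423] 0.012395726227328301 [0.51063689 1.103366  ]
```

View pics/w9z.png

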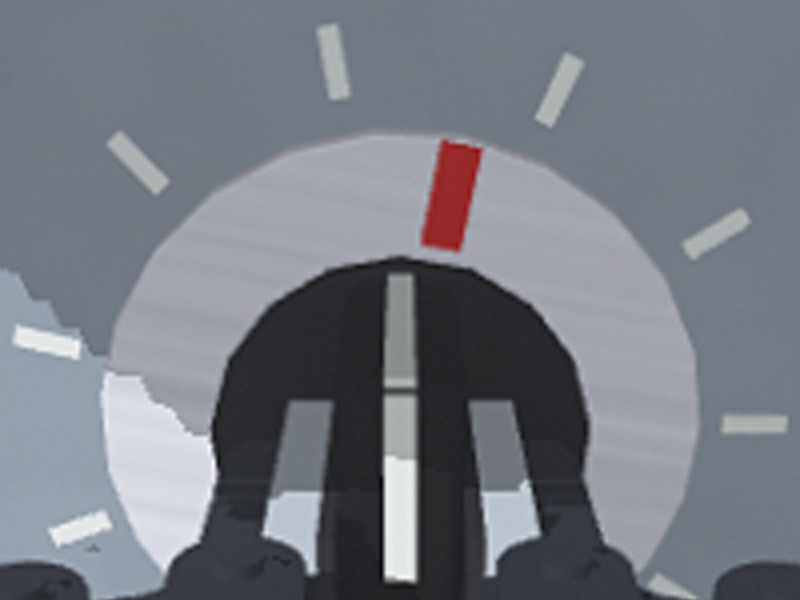

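Run:
```python
from plan import *
q=np.load('q.npy'); p=dict(np.load('w9.npz')); tp=p['tp'];R=Ro.from_matrix(p['R'])
g=lambda x,y,n:np.array(wplane(p,tp,R,q,(700+x-1.5)/4,(600+y-1.5)/4,n))*1000
print('ring',[g(*a,.005).round(1) for a in[(102,400),(698,400),(400,131)]])
ph=lambda v:np.degrees(np.arctan2(-v[1],v[0]))
ma,mb=g(463,145,.005),g(442,248,.005); tip=g(399,272,.009); 
print('mark',ma,mb,ph(ma-mb),'tip',tip,'ptr top',g(399,395,.043),g(400,580,.043),ph(g(399,395,.043)-g(400,580,.043)))
t0=g(324,27,.0),g(341,98,.0);t1=g(574,57,.0),g(545,124,.0); print('ticks',t0,t1)
for c in ([171,-.5],[170.5,-1],[171.7,-.3],[171.5,-1.0]):
    c=np.array(c); e=(ma+mb)/2; print(c,'mark',ph(e-c),np.hypot(*(e-c)),'tip',ph(tip-c),'ticks',[ph(sum(t)/2-c) for t in(t0,t1)])
```

```text
ring [array([180.9,  36.9]), array([167.7, -40.2]), array([209.2,  -7.7])]
mark [206.2452243  -14.93099535] [193.84491514 -10.30852329] 20.44398180085406 tip [192.87966565  -4.74384946] ptr top [190.72309293  -4.44265692] [170.21984987  -1.0073232 ] 9.51160024607053
ticks (array([222.82283065,  -0.50582915]), array([213.69557049,  -0.99024672])) (array([213.98537885, -30.44150285]), array([206.17355617, -25.59115448]))
[171.   -0.5] mark 22.649520199807192 31.47228369489401 tip 10.97696844538969 ticks [np.float64(0.3007117347989192), np.float64(35.14984240697443)]
[170.5  -1. ] mark 21.469182607668838 31.74791255140275 tip 9.496956225901673 ticks [np.float64(-0.3022711639874368), np.float64(34.31683699071478)]
[171.7  -0.3] mark 23.49145241021094 30.906624647357866 tip 11.849724970939306 ticks [np.float64(0.5513387242252611), np.float64(35.83551832945706)]
[171.5  -1. ] mark 22.1496222598188 30.819471311701136 tip 9.9325068080395 ticks [np.float64(-0.3087354612928449), np.float64(35.0026852894777)]
```

send_rows(
  deltas=[
    [[0, 0, 0, -0.6, 2.8, -4.1], [0, 0, 0, -1.2, 5.6, -8.2], [0, 0, 0, -1.43, 6.73, -9.83], [0, 0, 0, -1.43, 6.73, -9.83], [0, 0, 0, -1.43, 6.73, -9.83]],
  ],
)

```text
clock: 9.15
tcp_pos: [0.4861, 0.07, 0.1469]
orientation: [-0.265, 0.729, 0.615, 0.141]
wrist_force: [-3.1, -4.5, 5.8]
finger_gap: 0.0122
```

Run:
```python
from plan import *
rep(); q=np.load('q.npy');tp,R=pose(); p=read_camera('wrist');save(p,'w10.png'); np.savez('w10.npz',tp=tp,R=R.as_matrix(),**p)
im=cv2.resize(p['img'][:,:,::-1],None,fx=4,fy=4,interpolation=cv2.INTER_CUBIC)
cv2.imwrite('pics/w10z.png',im[600:1200,700:1500])
```

```text
u,y,n mm [np.float64(171.11), np.float64(-0.15), np.float64(16.74)] phi 21.8011476828392 tilt 0.101261092928016 t 9.15 F [-3.1461304  -4.46482348  5.83906131] [-0.55490781  0.58999525  0.44213108] 0.012219105127987599 [0.51050156 1.31257411]
```

View pics/w10z.png

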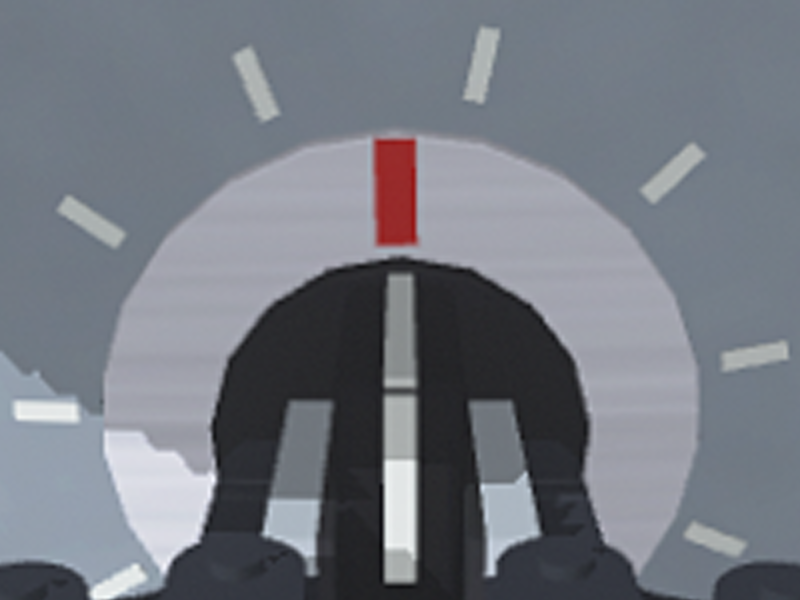

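send_rows(
  deltas=[
    [[0, 0, 0, 0.12, -0.56, 0.82], [0, 0, 0, 0.12, -0.56, 0.82], [0, 0, 0, 0.12, -0.56, 0.82]],
  ],
)

```text
clock: 9.5
tcp_pos: [0.4861, 0.07, 0.1468]
orientation: [-0.264, 0.724, 0.621, 0.143]
wrist_force: [-3.8, -4.5, 5.0]
finger_gap: 0.0126
```

Run:
```python
from plan import *
rep(); q=np.load('q.npy');tp,R=pose(); p=read_camera('wrist');save(p,'w11.png'); np.savez('w11.npz',tp=tp,R=R.as_matrix(),**p)
im=cv2.resize(p['img'][:,:,::-1],None,fx=4,fy=4,interpolation=cv2.INTER_CUBIC)
cv2.imwrite('pics/w11z.png',im[600:1200,700:1500])
```

```text
u,y,n mm [np.float64(171.09), np.float64(-0.16), np.float64(16.7)] phi 20.786290210709222 tilt 0.10523748337430919 t 9.5 F [-3.77140086 -4.47017505  4.99598443] [-0.5380533   0.45994196  0.4972597 ] 0.012581061700144855 [0.51044901 1.29488518]
```

View pics/w11z.png

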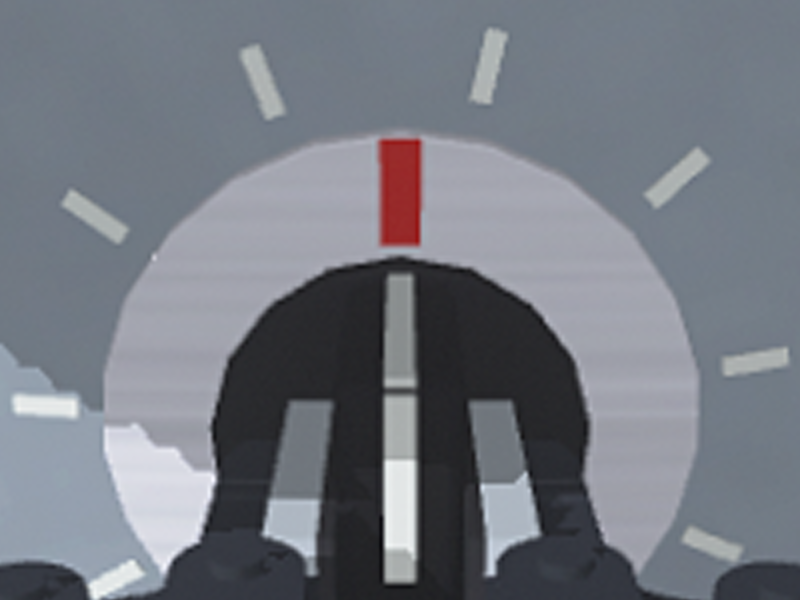

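send_rows(
  deltas=[
    [[0, 0, 0, 0, 0, 0], [0, 0, 0, 0, 0, 0], [0, 0, 0, 0, 0, 0], [0, 0, 0, 0, 0, 0], [0.12, -0.56, 0.82, 0, 0, 0], [0.36, -1.7, 2.5, 0, 0, 0], [0.72, -3.4, 4.9, 0, 0, 0], [0.96, -4.5, 6.6, 0, 0, 0], [0.96, -4.5, 6.6, 0, 0, 0], [0.96, -4.5, 6.6, 0, 0, 0]],
  ],
  jaw=0,
)

```text
clock: 10.55
tcp_pos: [0.4965, 0.0249, 0.2126]
orientation: [-0.264, 0.725, 0.62, 0.144]
wrist_force: [0.3, 0.9, 0.9]
finger_gap: 0.0427
```

Run:
```python
from plan import *
rep(); q=np.load('q.npy');tp,R=pose(); p=read_camera('wrist');save(p,'w12.png'); np.savez('w12.npz',tp=tp,R=R.as_matrix(),**p)
im=cv2.resize(p['img'][:,:,::-1],None,fx=6,fy=6,interpolation=cv2.INTER_CUBIC)
a=wproj(p,tp,R,pt(q,.171,-.0007,.01));x0,y0=int(a[0]*6-400),int(a[1]*6-300);print(x0,y0)
cv2.imwrite('pics/w12z.png',im[y0:y0+600,x0:x0+800])
s=read_camera('scene');save(s,'s12.png');s=read_camera('side');save(s,'sd12.png')
```

```text
u,y,n mm [np.float64(170.97), np.float64(-0.94), np.float64(97.13)] phi 20.906661814219895 tilt 0.072964323982529 t 10.55 F [0.31998544 0.89883229 0.91081479] [-0.52912699 -0.04694016  0.05576021] 0.04270641109994657 [0.48572301 1.22140031]
1238 993
```

View pics/w12z.png

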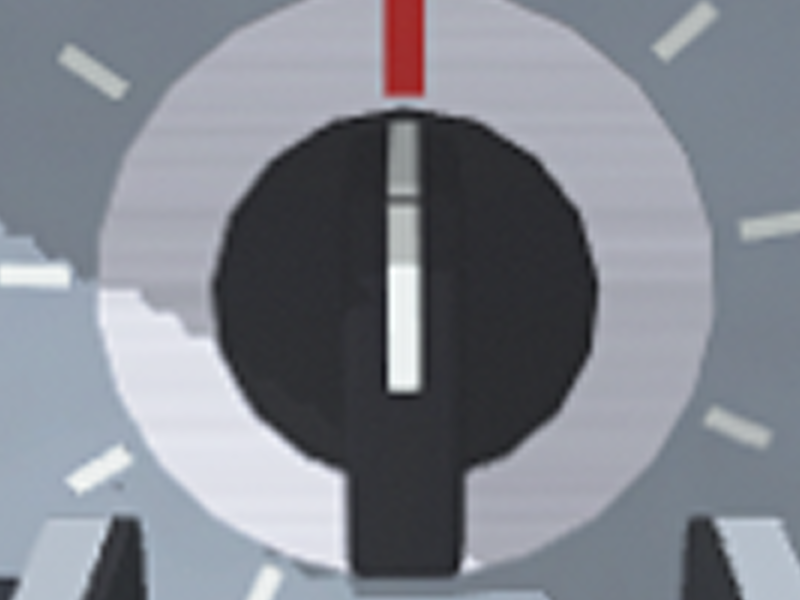

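View pics/s12.png

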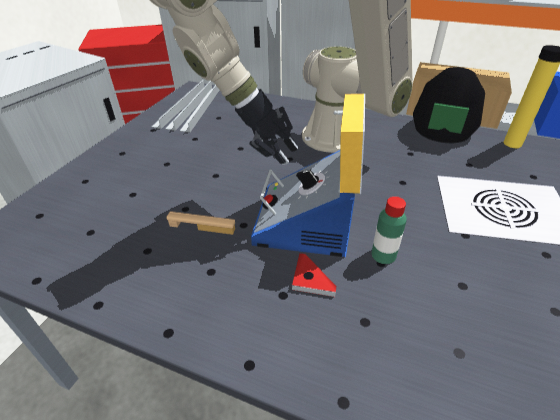

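View pics/sd12.png

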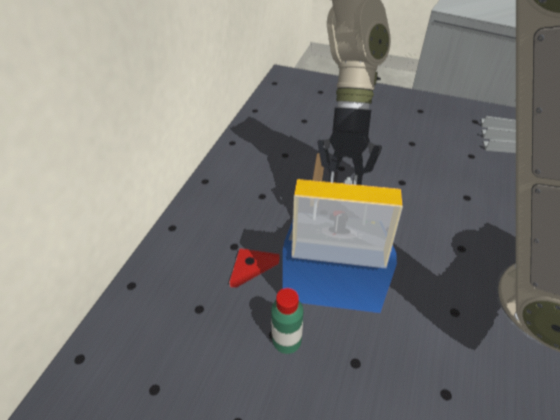

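```bash
python3 -c "
from workcell import *
print(hand_in())"
```

```text
the job is handed in; nothing more can be done
None
```

The job is handed in at about 10.7 s of the 43 s allowed. The lid is open and the dial is set to the red mark.

**What I did:**
- I pressed the red button along the panel's normal, with about 3.4 N measured partway in. The lid sprang up and stayed up.
- I gripped the dial's bar (12.5 mm measured gap) and turned it clockwise about 55°, including a 1° step back after a small overshoot.
- I then opened the fingers and backed out along the normal.

**Last checks, taken with the fingers clear of the dial:**
- **Dial:** in the wrist picture the white pointer and red mark lie on one line, within about 0.5° by eye.
- **Lid:** it stands upright in both fixed cameras.
- **Bystanders:** the can, brush and magnet square look where they were at the start.
- **Robot:** the wrist force was about 1 N (noise level), with the gripper about 80 mm out from where it had held the dial.

**What disagreed:**
- The wrist camera put the dial's centre about 2 mm down-slope of where the case model did. I followed the wrist camera for the grasp.
- My estimates of the red mark's angle ranged from 20° to 24° before the turn, against about 21° at the end. I take that spread as measuring error, because nothing touched the ring. It does mean I checked that the ring stayed still only to within a couple of degrees.

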